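Release the long cell from the bench feeder

ROBOT

A 7-joint arm with a two-finger parallel gripper is mounted at the origin on the work surface. World frame = base frame: x ahead of the robot, y to its left, z up, the work surface at z = 0. Lengths are in m, angles in rad, forces in N, time in s.
With the tool pointing down it reaches from about 0.425 to 0.825 m from the base axis. Payload 3.6 kg.
Tool frame: the origin (TCP) lies at the very end of the fingers, on their centre line; the grasp point (between the pads) lies 19 mm behind it; z points along the fingers, y is the line along which they close (so a half turn about z gives the same grasp; the last joint's range is limited). The gripper opens to 85 mm and grips with 20 to 120 N. Pads are 22 mm wide; open, the fingers measure 114 mm over their backs; the gripper's body (76 mm by 85 mm) begins 54 mm behind the grasp point. The pads swing forward as they close: fully open they stand 13 mm farther back than shut.
Start: joints at [1.107, 0.615, -0.013, 1.423, 0.008, 1.103, -0.04], TCP at [0.276, -0.589, 0.193] pointing down, gripper open.
Joint ranges: [-3.12, 3.12], [-0.3, 2.06], [-1.34, 1.32], [0.26, 2.42], [-1.36, 4.5], [0.01, 1.98], [-2.84, 2.84]. Speed limits (rad/s): [2.79, 2.79, 3.14, 3.14, 3.14, 3.14, 3.14].

INTERFACE

Orientations are given as a rotation vector (axis times angle).
In Python, from cell import ctrl gives the robot as it stands.
- The arm moves only by the tool servo_tool, never from a script. Its argument "commands" is a list of rows, each a list of 6 numbers: the shift along the world's x, y, z each as a share of 0.15 m, from -1 to 1, then the turn, a rotation vector about the world's x, y, z each as a share of 120 degrees, from -1 to 1. A call has 1 to 20 rows; each row is the pose to reach, as a shift and turn from the pose commanded when the call began; what a row does not reach only later rows make up. A row lasts 1/10 s, in which the tool goes at most 50 mm and 8.59 degrees, less where a joint would pass 70% of its speed; a pose out of reach is approached as far as the arm can. A call with a number of a shift or a turn outside -1 to 1 is refused whole. A call with a gripper value outside its range is refused whole. "jaw" is the gripper command: -1 is fully open, 1 is shut, values between are in proportion, set as the call begins (left out, the last holds). The fingers move at their own pace and stop on an object; "grip_force" is the grip in N (left out, the last holds). Time passes only in rows, so rows that repeat a pose let the fingers close. It gives the time, the measured TCP pose, the force, the opening and the grip force at its end, in the units of the state.
- ctrl.get_state(): the state, without advancing time (a new reading comes with each control period).
- ctrl.get_image(name): name is "scene" or "top"; returns a dict with "img" (384x512x3 uint8, red, green, blue), "depth" (384x512 float32, m along the optical axis (not along the pixel's ray), 0 where there is no reading), "fx", "fy", "cx", "cy" (pixels), "dist" ([k1, k2, p1, p2, k3] as OpenCV has them; the pictures are not rectified), "R" (3x3) and "t" (3): a world point X has camera coordinates R X + t. Camera axes: x right, y down, z forward; pixel columns grow to the right and rows downward; lengths in m; the calibration is good to about 2 mm. A picture is of the moment at which its call begins.
- ctrl.sign_off(): hands the job in; it is judged then, once.
Trained networks look in the newest picture that a camera, given by its name, has taken for a name from the list of things; names that differ only in an ending like _2 or _b are one class to them, and where a whole thing is asked for, a point or a joint stands for the part that bears it (a point fixed in the world has none). Each returns a list of dicts, best first, with "score" (0 to 1); they miss things now and then, are a little off and sometimes report something else, mostly with a low value. They report only what shows in the picture. A call takes as long as a camera call.
- ctrl.outline_of(camera, name): "region" (384x512 bool, what is visible of it) and "extent" ([left, top, width, height] in pixels, round what is visible of it).
The state is a dict: "time_s": time; "q": joint angles; "joint_vel": joint speeds; "tau": joint torques, N m; "tool_pos": TCP position; "tcp_rot": TCP orientation; "ft_force": force on the tool from outside, world axes, zero at the start; "torque": the same for the moment, N m; "gripper_width": finger opening in m; "finger_force": force on a finger pad.
Only numpy, scipy, OpenCV 4.12 (cv2) and the standard library are available. Lean on these libraries where they do the work, as an engineer would, in place of code of your own. Each camera call takes 0.05 s, during which the arm holds its last target. There are 200 camera calls.

TASK

Let the long battery cell out of the feeder: press down the pad of its lane's lever with the fingertips so the gate lifts, wait until the cell has rolled down to the end stop, then let the lever come back up so the gate is shut again. Do not touch the cells themselves, keep the short cell's gate shut, and leave everything else on the bench where it stands.

Things in the scene. Friction and masses are not known exactly. Their poses are not given: they have to be found in the camera images.
- feeder: Two-lane battery feeder, plywood and aluminium, fixed to the bench. Origin on the bench under the levers' axle, midway between lanes; +x downhill along the lanes (roughly away from the robot), +y to the left lane, z up. Base x -67 to 203 mm, 200 wide. Lane centres y = +45 and -45, 70 wide, walls 22 high; floor falls 10 degrees, 45 high at x = 0; end stop at x = 190. Axle 85 high, posts 96 high.
- lever_left (a joint): Angle (rad) of the left lane's lever: 0 = at rest, gate shut; grows as the pad goes down and the gate rises; stop at 0.34. A spring returns it to 0; at the pad about 2 N start it and 5 N reach the stop. From about 0.2 a cell rolls under the gate; at 0.28 the pad's centre is 26 mm lower. A cell takes about 0.5 s from open gate to end stop.
- lever_right (a joint): The same for the right lane's lever.
- pad_left (a point): Centre of the top face of the black press pad on the uphill (robot's) end of the left lane's lever: 36 (along the lane) x 42 mm, level at rest, 93 mm above the bench, at feeder x = -95, y = +45. Nothing under it but the bench. The point moves with the lever.
- pad_right (a point): The same for the right lane's lever, at feeder x = -95, y = -45.
- gate_left (a point): Middle of the lower edge of the left lane's clear plastic gate plate (62 wide, 20 high, 4 thick) on the downhill end of its lever: at rest at feeder x = 82, y = +45, 35 mm above the bench, 4 above the lane floor. The point moves with the lever.
- gate_right (a point): The same for the right lane, at feeder y = -45.
- long_cell: The long battery cell: black cylinder with steel ends, 18 mm diameter x 65 long, about 46 g. Origin at its centre, own y along the cylinder (across the lane); it turns about y as it rolls. Starts in either lane, lying behind (uphill of) the shut gate, centre at feeder x about 71, 42 above the bench; at the end stop its centre is at feeder x about 180.
- short_cell: The short battery cell: the same, 18 mm diameter but only 35 long. Origin at its centre, own y along the cylinder. Lies behind the gate of the other lane.
- multimeter: Bystander: yellow multimeter with a black face, 150 x 80 x 45 high, lying flat (mm); origin at the centre of its underside.
- screwdriver: Bystander: screwdriver 170 long lying beside the feeder; origin under its middle, handle towards its -x (mm).
- solder_spool: Bystander: spool of solder with black flanges, 54 across, 40 high, standing on its flange (mm); origin at the centre of its underside.
- flux_jar: Bystander: small amber glass jar with steel lid, 42 across, 45 high, standing on the robot's side of the feeder (mm); origin at the centre of its underside.
- capacitor: Bystander: black can capacitor, 25 across, 45 high, standing upright close beside the feeder's pads (mm); origin at the centre of its underside.
- adapter: Bystander: black power adapter, 100 x 45 x 32 high (mm); origin at the centre of its underside.

How it is judged:
On the way, in this order (a step that is already met when the one before it is completed fails the run):
1. the long cell's gate is being lifted by its lever (x of long_cell in the frame of feeder below 0.15 m and ((y of long_cell in the frame of feeder above 0 m and value of joint lever_left above 0.1 rad) or (y of long_cell in the frame of feeder below 0 m and value of joint lever_right above 0.1 rad))), for 0.05 s.
2. the long cell has rolled under its gate to the low end (x of long_cell in the frame of feeder above 0.165 m), for 0.1 s.
At the end, for the whole second after the job is handed in: The long cell lies still (under 30 mm/s) at the low end of its lane, centre beyond feeder x = 165 mm; both levers are back at rest (under 0.04 rad); the short cell is still behind its gate, within 15 mm of where it started (x of long_cell in the frame of feeder between 0.165 and 0.2 m and (y of long_cell in the frame of feeder between 0.005 and 0.085 m or y of long_cell in the frame of feeder between -0.085 and -0.005 m) and z of long_cell in the frame of feeder below 0.04 m and linear speed of long_cell below 0.03 m/s and distance of short_cell from where it was at the start of the episode below 0.015 m and x of short_cell in the frame of feeder below 0.08 m and value of joint each of lever_left, lever_right below 0.04 rad); the robot touches nothing.
It fails at once if the short cell's gate is opened (its lever beyond 0.12 rad) ((y of short_cell in the frame of feeder above 0 m and value of joint lever_left above 0.12 rad) or (y of short_cell in the frame of feeder below 0 m and value of joint lever_right above 0.12 rad)).
It fails at once if a cell is touched by the robot (contact force between any of the arm, the fingers and long_cell above 0.3 N or contact force between any of the arm, the fingers and short_cell above 0.3 N).
It fails at once if a cell is lifted out of its lane (z of any of long_cell, short_cell in the frame of feeder above 0.08 m).
It fails at once if a bystander is moved more than 20 mm (distance of any of multimeter, screwdriver, solder_spool, flux_jar, capacitor, adapter from where it was at the start of the episode above 0.02 m).
It also fails if it takes over 29 s, if anything falls off the work surface, if the arm or the gripper's body presses on something with over 40 N, if the wrist force passes 120 N, or if a joint passes its speed limit or range.

## Working session

There is one attempt and no reset: what is moved stays moved. The work goes in short steps, Python scripts to look and compute and a tool call to move; the robot and the scene stay as the last step left them, time stands still between calls to the robot, and variables do not carry over. Pictures are saved under pics/ and viewed, at most 10 in all, crops included, and the job is handed in when it is done.

Besides the shell and the picture viewer there is one more tool, called after "Request:" in YAML: its name, and indented under it one key for each argument. servo_tool: Moves the arm, as the interface text tells. Its arguments: {"type":"object","properties":{"commands":{"type":"array"},"jaw":{"type":"number"},"grip_force":{"type":"number"}},"required":["commands"]}

```bash
mkdir -p pics; cat > h.py <<'E'
import numpy as np, cv2
from cell import ctrl
def K(c): return np.array([[c['fx'],0,c['cx']],[0,c['fy'],c['cy']],[0,0,1.]])
def world(c,mask):
    v,u=np.nonzero(mask&(c['depth']>0)); d=c['depth'][v,u]
    n=cv2.undistortPoints(np.c_[u,v].astype(float)[:,None],K(c),np.array(c['dist'],float))[:,0]
    return (np.c_[n*d[:,None],d]-np.array(c['t']))@np.array(c['R'])
E
python3 - <<'E'
from h import *
ims=[]
for n in ('scene','top'):
    c=ctrl.get_image(n); ims.append(c['img'])
    for o in ('feeder','pad_left','pad_right','long_cell','short_cell','capacitor','flux_jar','multimeter','solder_spool','adapter','screwdriver'):
        for r in ctrl.outline_of(n,o)[:2]:
            p=world(c,r['region'])
            if len(p): print(n,o,round(r['score'],2),r['extent'],np.median(p,0).round(3),np.percentile(p,[3,97],axis=0).round(3).tolist())
for n,i in zip('st',ims): cv2.imwrite(f'pics/{n}.png',cv2.resize(i[:,:,::-1],(800,600)))
print(ctrl.get_state())
E
```

```text
scene feeder 0.6 [241.7, 164.2, 69.2, 78.3] [0.642 0.066 0.036] [[0.468, -0.02, -0.0], [0.759, 0.166, 0.092]]
scene pad_left 0.49 [265.9, 162.7, 30.4, 45.7] [0.596 0.128 0.085] [[0.459, 0.104, 0.036], [0.651, 0.154, 0.096]]
scene pad_right 0.51 [240.8, 168.7, 31.2, 41.3] [0.541 0.042 0.084] [[0.41, 0.014, -0.0], [0.641, 0.103, 0.095]]
scene long_cell 0.46 [117.6, 210.9, 17.4, 26.7] [ 0.484 -0.464  0.029] [[0.424, -0.485, 0.008], [0.522, -0.442, 0.037]]
scene flux_jar 0.44 [249.7, 168.1, 5.0, 2.2] [0.381 0.099 0.044] [[0.37, 0.086, 0.04], [0.39, 0.107, 0.049]]
scene multimeter 0.59 [310.0, 147.6, 42.1, 18.4] [0.443 0.462 0.034] [[0.392, 0.399, 0.005], [0.469, 0.537, 0.045]]
scene multimeter 0.27 [223.6, 184.4, 7.0, 15.8] [ 0.461 -0.049  0.028] [[0.446, -0.058, 0.0], [0.468, -0.035, 0.047]]
scene solder_spool 0.63 [240.0, 167.0, 73.0, 73.1] [0.643 0.066 0.036] [[0.479, -0.018, 0.001], [0.759, 0.163, 0.091]]
scene solder_spool 0.6 [300.6, 189.8, 14.1, 15.6] [0.638 0.22  0.035] [[0.606, 0.202, 0.002], [0.655, 0.244, 0.044]]
scene adapter 0.75 [115.3, 214.2, 16.4, 24.0] [ 0.486 -0.464  0.
[... 1677 characters left out ...]
y([ 1.10649247,  0.61489816, -0.01258826,  1.42338526,  0.00812279,
        1.10340996, -0.04038213]), 'joint_vel': array([-1.42824963e-03, -1.45873519e-03, -1.93896955e-04,  1.67196115e-04,
       -4.89593122e-04, -4.75380847e-04, -7.15984319e-05]), 'tau': array([ 3.56119972e-04, -4.69114244e+01,  2.59075072e-01, -1.71338582e+01,
        1.00337982e-02,  1.78832324e-03, -8.29499925e-06]), 'tool_pos': array([ 0.27556755, -0.58866662,  0.19270335]), 'tcp_rot': array([-3.06655269e+00, -6.82303656e-01,  4.50898197e-06]), 'ft_force': array([-0.35171876, -0.515519  ,  0.09520295]), 'torque': array([ 0.00962505, -0.00773601,  0.02213458]), 'finger_force': 0.0, 'gripper_width': 0.08516910548965083}
```

View pics/s.png

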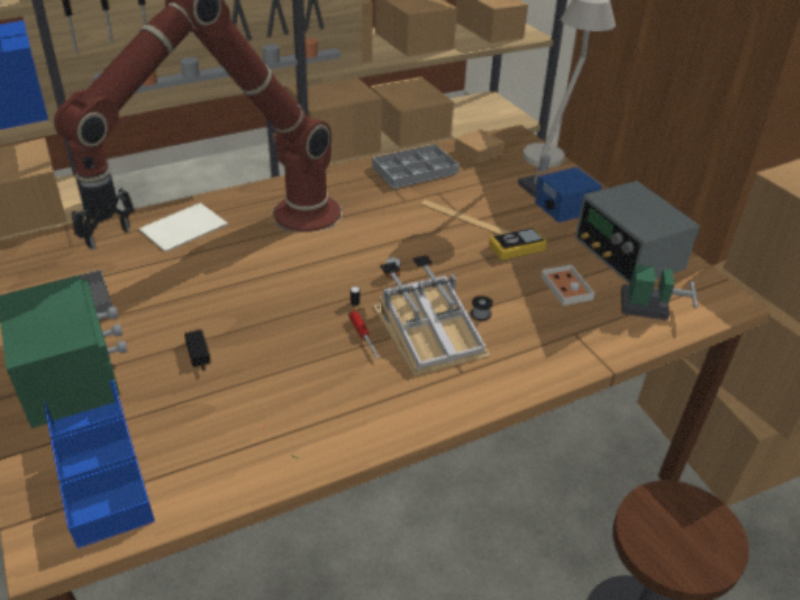

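View pics/t.png

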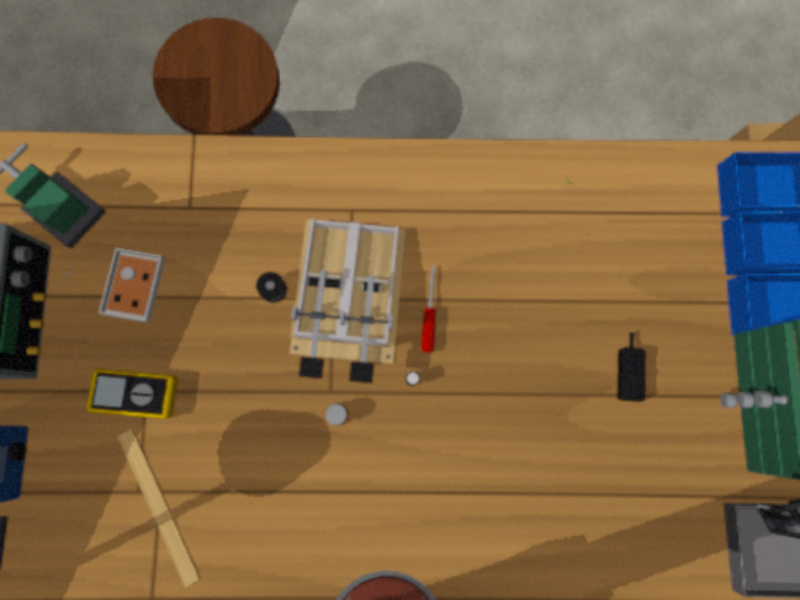

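The top view shows the pads as black squares at about (311,367) and (362,372), with cells near (325,283) and (372,286). The capacitor is at (413,379) and the jar at (336,414). I'll zoom in to see which lane holds the long cell and fit the pad positions.

```bash
python3 - <<'E'
from h import *
o=[]
for n,(x0,y0,w,h) in (('top',(180,130,100,110)),('scene',(235,155,80,88))):
    c=ctrl.get_image(n)
    P=world(c,np.ones((384,512),bool)); m=c['depth']>0
    W=np.full((384,512,3),np.nan); W[m]=P
    dark=c['img'].max(2)<75
    s=m&dark&(W[...,0]>.38)&(W[...,0]<.50)&(W[...,1]>-.02)&(W[...,1]<.19)&(W[...,2]>.075)&(W[...,2]<.11)
    k,l,st,_=cv2.connectedComponentsWithStats(s.astype(np.uint8))
    for i in range(1,k):
        if st[i,4]>8:
            p=W[l==i]; r=cv2.minAreaRect((p[:,:2]*1000).astype(np.float32)); print(n,'pad',len(p),p.mean(0).round(4),p.min(0).round(3),p.max(0).round(3),r)
    # lane cells
    s=m&dark&(W[...,0]>.58)&(W[...,0]<.68)&(W[...,1]>-.02)&(W[...,1]<.19)&(W[...,2]>.03)&(W[...,2]<.07)
    k,l,st,_=cv2.connectedComponentsWithStats(s.astype(np.uint8))
    for i in range(1,k):
        if st[i,4]>5: p=W[l==i]; print(n,'cell',len(p),p.mean(0).round(4),p.min(0).round(3),p.max(0).round(3))
    s=m&(W[...,2]>.015)&(W[...,2]<.12)&(W[...,0]>.44)&(W[...,0]<.8)&(W[...,1]>-.04)&(W[...,1]<.19)
    k,l,st,_=cv2.connectedComponentsWithStats(s.astype(np.uint8)); i=1+st[1:,4].argmax()
    p=W[l==i]; print(n,'feeder',cv2.minAreaRect((p[:,:2]*1000).astype(np.float32)))
    o.append(cv2.resize(c['img'][y0:y0+h,x0:x0+w,::-1],(400,440),interpolation=cv2.INTER_CUBIC))
cv2.imwrite('pics/z.png',np.hstack(o))
E
```

```text
top pad 169 [0.4684 0.1376 0.0929] [0.451 0.118 0.087] [0.485 0.157 0.099] ((468.75006103515625, 137.6624755859375), (38.79065704345703, 33.427066802978516), 84.06707000732422)
top pad 173 [0.4611 0.048  0.0927] [0.444 0.029 0.086] [0.477 0.068 0.098] ((460.9346008300781, 48.2978515625), (38.99486541748047, 33.6085090637207), 88.37825012207031)
top cell 32 [0.634  0.1448 0.0485] [0.628 0.135 0.038] [0.64  0.154 0.055]
top cell 47 [0.6316 0.1078 0.0486] [0.625 0.094 0.043] [0.64  0.121 0.053]
top cell 9 [0.6261 0.0453 0.0493] [0.62  0.044 0.044] [0.631 0.047 0.052]
top cell 14 [0.6252 0.0254 0.0486] [0.619 0.02  0.046] [0.633 0.029 0.053]
top feeder ((603.1878051757812, 80.57536315917969), (190.58993530273438, 311.11907958984375), 85.28453826904297)
scene pad 60 [0.4703 0.1348 0.0918] [0.446 0.115 0.081] [0.489 0.157 0.098] ((467.676513671875, 137.4351806640625), (41.65209197998047, 43.30908203125), 81.42124938964844)
scene pad 59 [0.4641 0.0469 0.0924] [0.441 0.025 0.084] [0.491 0.069 0.1  ] ((465.688720703125, 46.68550109863281), (49.30546569824219, 44.801361083984375), 1.8482929468154907)
scene feeder ((601.3135986328125, 78.62801361083984), (191.96942138671875, 318.3264465332031), 85.84546661376953)
```

View pics/z.png

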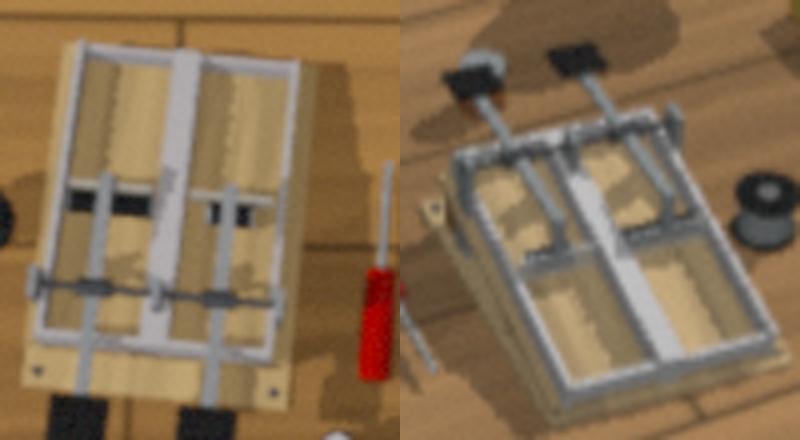

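The long cell (about 60 mm visible, from y = 0.094 to 0.154) is in the left lane. Two views put the left pad at (0.468, 0.137, 0.093), which matches the 93 mm given. Now I'll move there with the jaw shut.

Request:
servo_tool:
  commands:
    - [0.5,0.5,0,0,0,-0.06]
    - [1,1,0,0,0,-0.12]
    - [1,1,0,0,0,-0.18]
    - [1,1,0,0,0,-0.25]
    - [1,1,0,0,0,-0.25]
  jaw: 1

```text
time_s: 1.8
tool_pos: [0.433, -0.4311, 0.1927]
tcp_rot: [-3.134, 0.117, -0.007]
ft_force: [-0.1, 0.7, -0.9]
gripper_width: 0.0123
finger_force: 0.0
```

Request:
servo_tool:
  commands:
    - [0.28,1,0,0,0,0]
    - [0.28,1,0,0,0,0]
    - [0.28,1,0,0,0,0]
    - [0.28,1,0,0,0,0]

```text
time_s: 2.2
tool_pos: [0.4708, -0.2801, 0.1927]
tcp_rot: [-3.134, 0.113, -0.002]
ft_force: [0.0, -0.9, 0.6]
gripper_width: 0.0001
finger_force: 0.0
```

Request:
servo_tool:
  commands:
    - [0,1,0,0,0,0]
    - [0,1,0,0,0,0]
    - [0,1,0,0,0,0]
    - [0,1,0,0,0,0]

```text
time_s: 2.6
tool_pos: [0.4682, -0.1302, 0.1928]
tcp_rot: [-3.134, 0.112, 0.001]
ft_force: [-0.4, 0.7, -1.1]
gripper_width: -0.0
finger_force: 0.0
```

Request:
servo_tool:
  commands:
    - [0,1,0,0,0,0]
    - [0,1,0,0,0,0]
    - [0,1,0,0,0,0]
    - [0,1,0,0,0,0]

```text
time_s: 3.0
tool_pos: [0.4679, 0.0193, 0.193]
tcp_rot: [-3.135, 0.112, -0.001]
ft_force: [0.5, -0.2, 0.1]
gripper_width: -0.0001
finger_force: 0.0
```

Request:
servo_tool:
  commands:
    - [0,0.84,0,0,0,0]
    - [0,0.84,0,0,0,0]
    - [0,0.84,0,0,0,0]
    - [0,0.84,0,0,0,0]
    - [0,0.84,0,0,0,0]
    - [0,0.84,0,0,0,0]

```text
time_s: 3.6
tool_pos: [0.4681, 0.1348, 0.1927]
tcp_rot: [3.137, -0.14, 0.0]
ft_force: [-0.5, 0.4, 0.3]
gripper_width: 0.0
finger_force: 0.0
```

Request:
servo_tool:
  commands:
    - [0,0.02,-0.25,0,0,0]
    - [0,0.02,-0.45,0,0,0]
    - [0,0.02,-0.58,0,0,0]
    - [0,0.02,-0.58,0,0,0]
    - [0,0.02,-0.58,0,0,0]

```text
time_s: 4.1
tool_pos: [0.4683, 0.1389, 0.1061]
tcp_rot: [3.138, -0.138, 0.001]
ft_force: [0.1, -0.5, 0.4]
gripper_width: 0.0001
finger_force: 0.0
```

```bash
python3 - <<'E'
from h import *
a=ctrl.get_image('top')['img'][120:260,160:300,::-1]; b=ctrl.get_image('scene')['img'][130:245,220:335,::-1]
cv2.imwrite('pics/a.png',np.hstack([cv2.resize(i,(400,400),interpolation=3) for i in (a,b)]))
E
```

```text
(no output)
```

View pics/a.png

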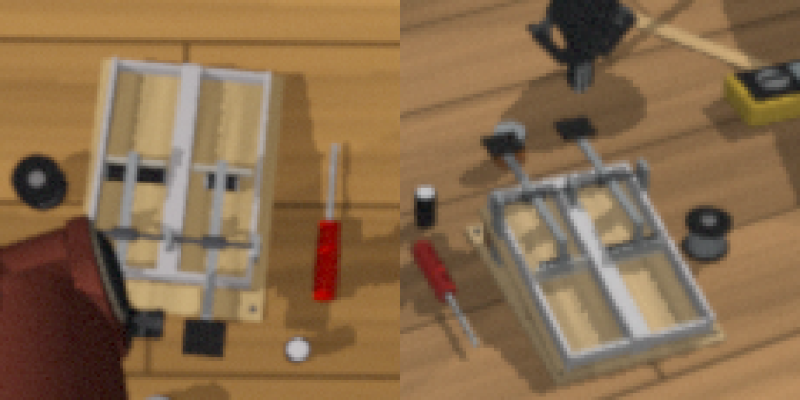

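The scene view shows the fingertips at crop (580,88), about 35 px from the left pad at (577,128). That is farther than 13 mm should look, so I'll check against projection and depth.

```bash
python3 - <<'E'
from h import *
s=ctrl.get_state(); c=ctrl.get_image('scene'); print(s['tool_pos'],s['time_s'])
for X in (s['tool_pos'],[.468,.1375,.093]):
    p=cv2.projectPoints(np.array([X],float),cv2.Rodrigues(np.array(c['R'],float))[0],np.array(c['t'],float),K(c),np.array(c['dist'],float))[0][0,0]
    print(p,(p-[220,130])*400/115)
for r in range(148,172,2):
    m=np.zeros((384,512),bool); m[r,270:403-110]=1
    u=np.arange(270,293,2)
    print(r,[ (int(uu),c['depth'][r,uu].round(3),world(c,np.eye(1,384*512,r*512+uu,dtype=bool).reshape(384,512)).round(3).tolist()) for uu in (385,386)] if 0 else [world(c,np.eye(1,384*512,r*512+uu,dtype=bool).reshape(384,512)).round(3).tolist() for uu in (269,271,273)])
E
```

```text
[0.46889395 0.13984141 0.10698541] 4.2
[270.78007628 163.11838717] [176.62635228 115.19439017]
[269.98779926 165.96593596] [173.87060613 125.09890767]
148 [[[0.468, 0.128, 0.183]], [[0.479, 0.131, 0.189]], [[0.477, 0.141, 0.184]]]
150 [[[0.479, 0.122, 0.181]], [[0.479, 0.131, 0.179]], [[0.477, 0.142, 0.175]]]
152 [[[0.48, 0.123, 0.172]], [[0.479, 0.132, 0.169]], [[0.479, 0.141, 0.167]]]
154 [[[0.473, 0.127, 0.158]], [[0.48, 0.132, 0.161]], [[0.476, 0.143, 0.155]]]
156 [[[0.295, 0.231, 0.005]], [[0.481, 0.132, 0.152]], [[0.483, 0.14, 0.151]]]
158 [[[0.299, 0.229, -0.003]], [[0.308, 0.233, 0.002]], [[0.307, 0.245, -0.002]]]
160 [[[0.318, 0.218, 0.002]], [[0.317, 0.229, -0.002]], [[0.314, 0.241, -0.008]]]
162 [[[0.336, 0.209, 0.005]], [[0.335, 0.219, 0.001]], [[0.333, 0.23, -0.003]]]
164 [[[0.453, 0.141, 0.092]], [[0.455, 0.149, 0.091]], [[0.458, 0.157, 0.09]]]
166 [[[0.462, 0.136, 0.089]], [[0.477, 0.137, 0.099]], [[0.475, 0.147, 0.094]]]
168 [[[0.479, 0.127, 0.094]], [[0.478, 0.137, 0.09]], [[0.485, 0.142, 0.093]]]
170 [[[0.483, 0.125, 0.087]], [[0.491, 0.13, 0.09]], [[0.486, 0.142, 0.084]]]
```

The depth map puts the visible fingertips near z = 0.15, while the reported TCP is 0.107. XY agrees. I'll go down in small steps and find contact by force.

Request:
servo_tool:
  commands:
    - [0,-0.01,-0.03,0,0,0]
    - [0,-0.01,-0.07,0,0,0]
    - [0,-0.01,-0.11,0,0,0]
    - [0,-0.01,-0.13,0,0,0]
    - [0,-0.01,-0.13,0,0,0]

```text
time_s: 4.75
tool_pos: [0.4671, 0.1388, 0.0855]
tcp_rot: [3.138, -0.134, -0.002]
ft_force: [1.3, -0.3, -0.6]
gripper_width: 0.0003
finger_force: 0.0
```

```bash
cat > look.py <<'E'
from h import *
import sys
s=ctrl.get_state(); c=ctrl.get_image('scene'); print(s['tool_pos'].round(4),s['ft_force'].round(2),s['time_s'])
W=np.full((384,512,3),np.nan); m=c['depth']>0; W[m]=world(c,np.ones((384,512),bool))
x,y,z=np.moveaxis(W,2,0)
f=(c['img'].max(2)<90)&(abs(x-.47)<.035)&(abs(y-.138)<.03)
print('dark heights',np.histogram(z[f],np.arange(.03,.21,.01))[0].tolist())
b=cv2.resize(c['img'][130:245,220:335,::-1],(500,500),interpolation=3); cv2.imwrite(sys.argv[1],b)
E
python3 look.py pics/b.png
```

```text
[0.4671 0.1388 0.0855] [ 1.27 -0.33 -0.62] 4.75
dark heights [0, 0, 0, 0, 0, 13, 53, 0, 0, 1, 15, 12, 17, 13, 38, 24, 15]
```

No contact at 0.0855, and the fingertips show at about 0.125. So the real tips sit about 35–40 mm above the reported TCP. I'll continue.

Request:
servo_tool:
  commands:
    - [0,-0.01,-0.04,0,0,0]
    - [0,-0.01,-0.08,0,0,0]
    - [0,-0.01,-0.12,0,0,0]
    - [0,-0.01,-0.14,0,0,0]
    - [0,-0.01,-0.14,0,0,0]

```text
time_s: 5.3
tool_pos: [0.4671, 0.1372, 0.0645]
tcp_rot: [3.138, -0.135, -0.002]
ft_force: [-1.0, -0.8, 0.5]
gripper_width: 0.0
finger_force: 0.0
```

```bash
python3 look.py pics/c.png
```

```text
[0.4671 0.1372 0.0645] [-1.02 -0.76  0.51] 5.3
dark heights [0, 0, 0, 0, 0, 12, 42, 7, 12, 15, 16, 15, 34, 27, 20, 20, 28]
```

View pics/c.png

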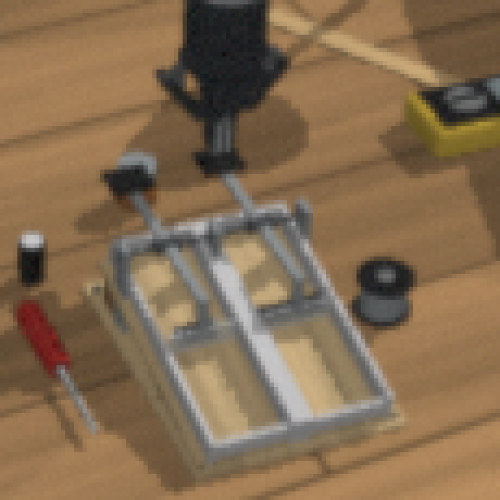

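The tips are at (220,150), just above the left pad at (220,160), and well centred on it. The right lever and capacitor are clear. Next I'll find contact and press.

Request:
servo_tool:
  commands:
    - [0,0,-0.03,0,0,0]
    - [0,0,-0.06,0,0,0]
    - [0,0,-0.08,0,0,0]
    - [0,0,-0.08,0,0,0]

```text
time_s: 5.75
tool_pos: [0.4674, 0.1374, 0.0529]
tcp_rot: [3.139, -0.135, -0.001]
ft_force: [-0.1, 0.2, 0.7]
gripper_width: 0.0003
finger_force: 0.5
```

Request:
servo_tool:
  commands:
    - [0,0,-0.02,0,0,0]
    - [0,0,-0.04,0,0,0]
    - [0,0,-0.04,0,0,0]

```text
time_s: 6.05
tool_pos: [0.4672, 0.1373, 0.0469]
tcp_rot: [3.139, -0.134, -0.001]
ft_force: [-0.8, 0.4, 1.3]
gripper_width: -0.0002
finger_force: 0.6
```

Request:
servo_tool:
  commands:
    - [0,0,-0.03,0,0,0]
    - [0,0,-0.06,0,0,0]
    - [0,0,-0.08,0,0,0]
    - [0,0,-0.08,0,0,0]

```text
time_s: 6.45
tool_pos: [0.4681, 0.1373, 0.035]
tcp_rot: [-3.139, 0.135, -0.001]
ft_force: [-0.3, 0.5, 4.0]
gripper_width: 0.0002
finger_force: 2.0
```

```bash
python3 look.py pics/d.png
```

```text
[0.4681 0.1373 0.035 ] [-0.27  0.53  4.01] 6.45
dark heights [0, 0, 0, 9, 25, 14, 13, 18, 16, 30, 26, 20, 25, 25, 30, 22, 2]
```

View pics/d.png

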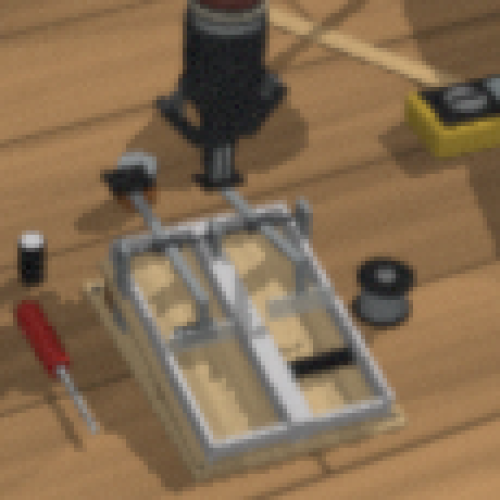

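The left gate is lifted and the long cell is rolling at (322,360), already past the gate. The right gate is shut. I'll hold for 1.2 s, then lift away.

Request:
servo_tool:
  commands:
    - [0,0,0,0,0,0]
    - [0,0,0,0,0,0]
    - [0,0,0,0,0,0]
    - [0,0,0,0,0,0]
    - [0,0,0,0,0,0]
    - [0,0,0,0,0,0]
    - [0,0,0,0,0,0]
    - [0,0,0,0,0,0]
    - [0,0,0,0,0,0]
    - [0,0,0,0,0,0]
    - [0,0,0,0,0,0]
    - [0,0,0,0,0,0]

```text
time_s: 7.7
tool_pos: [0.4679, 0.1374, 0.0353]
tcp_rot: [-3.138, 0.135, -0.001]
ft_force: [0.5, -0.8, 4.8]
gripper_width: -0.0001
finger_force: 2.0
```

```bash
cat > cell_at.py <<'E'
from h import *
c=ctrl.get_image('scene'); W=np.full((384,512,3),np.nan); W[c['depth']>0]=world(c,np.ones((384,512),bool))
x,y,z=np.moveaxis(W,2,0)
f=(c['img'].max(2)<75)&(x>.64)&(x<.79)&(y>.0)&(y<.19)&(z>.015)&(z<.07)
p=W[f]; print(len(p),p.mean(0),p.min(0),p.max(0))
E
python3 cell_at.py
```

```text
22 [0.74487836 0.11398115 0.03019778] [0.73856908 0.0839635  0.02589016] [0.7515304  0.13837185 0.03506539]
```

The cell is at (0.745, 0.114), i.e. feeder x of about 180, so it is at the end stop. Lifting off.

Request:
servo_tool:
  commands:
    - [0,0,0.05,0,0,0]
    - [0,0,0.1,0,0,0]
    - [0,0,0.15,0,0,0]
    - [0,0,0.2,0,0,0]
    - [0,0,0.4,0,0,0]
    - [0,0,0.7,0,0,0]
    - [0,0,0.95,0,0,0]
    - [0,0,0.95,0,0,0]
    - [0,0,0.95,0,0,0]
    - [0,0,0.95,0,0,0]
    - [0,0,0.95,0,0,0]

```text
time_s: 8.85
tool_pos: [0.4662, 0.1369, 0.1762]
tcp_rot: [3.137, -0.135, -0.006]
ft_force: [-0.3, -0.1, -0.4]
gripper_width: 0.0001
finger_force: 0.0
```

```bash
python3 cell_at.py; python3 look.py pics/e.png
```

```text
24 [0.74507666 0.11402645 0.03078916] [0.73581118 0.08609741 0.02525703] [0.75079565 0.14252292 0.03697735]
[0.4665 0.137  0.1763] [ 0.22 -0.37  0.46] 8.9
dark heights [0, 0, 0, 0, 0, 19, 46, 0, 0, 0, 0, 0, 0, 0, 0, 0, 0]
```

View pics/e.png

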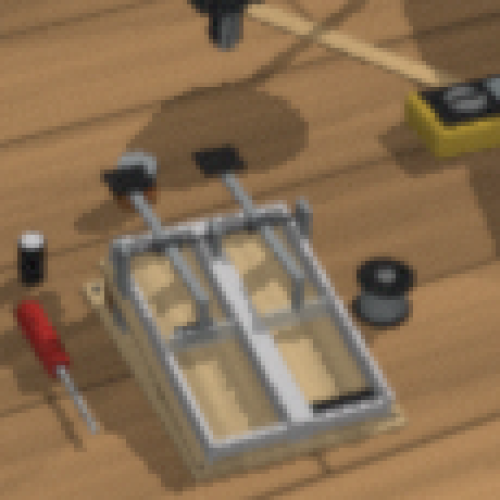

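The long cell lies at the end stop (343,402). Both pads are back up, both gates are shut, and the arm is clear.

```bash
python3 -c "
from cell import ctrl
print(ctrl.sign_off())"
```

```text
the job is handed in; nothing more can be done
None
```

The job is handed in, with no verdict returned: the long cell rolled to the end stop of the left lane, both gates looked shut afterwards, and I saw nothing else on the bench moved.

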